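# Stroke the condiment box shut

## Robot

A 7-joint arm with a two-finger parallel gripper is mounted at the origin on a cart in front of the work surface, level with it; the furniture and walls round the work are solid. World frame = base frame: x ahead of the robot, y to its left, z up, the work surface at z = 0. Lengths are in m, angles in rad, forces in N, time in s.
With the tool pointing down it reaches from about 0.425 to 0.925 m from the base axis. Payload 6.8 kg.
Tool frame: the origin (TCP) lies between the finger pads, 19 mm behind the fingertips; this is the grasp point; z points along the fingers, y is the line along which they close (so a half turn about z gives the same grasp; the last joint's range is limited). The gripper opens to 85 mm and grips with 20 to 120 N. Pads are 22 mm wide; open, the fingers measure 114 mm over their backs; the gripper's body (76 mm by 85 mm) begins 54 mm behind the grasp point. The pads swing forward as they close: fully open they stand 13 mm farther back than shut.
Start: joints at [1.212, 0.477, 0.022, 1.555, -0.011, 1.109, -0.083], TCP at [0.168, -0.654, 0.25] pointing down, gripper open.
Joint ranges: [-2.96, 2.96], [-0.34, 2.1], [-1.41, 1.46], [0.24, 2.44], [-1.37, 4.51], [0.17, 1.92], [-2.96, 2.96]. Speed limits (rad/s): [2.39, 2.39, 3.14, 3.14, 3.14, 3.14, 3.14].

## Interface

Orientations are given as a unit quaternion [w, x, y, z].
In Python, from station import bot gives the robot as it stands. The module is installed in compiled form; this text tells all that it offers.
- The arm moves only by the tool drive_tool, never from a script. Its argument "commands" is a list of rows, each an object with "hand": the opening, from 0 (shut) to 1 (fully open); "translation": the shift along the world's x, y, z in mm, a list of three; "angular": the turn, a rotation vector about the world's x, y, z in rad, a list of three. In form: [{"hand": hand, "translation": [tx, ty, tz], "angular": [ax, ay, az]}, ...]. A call has 1 to 12 rows; each row is the pose to reach, as a shift and turn from the pose commanded when the call began; what a row does not reach only later rows make up. A row lasts 1/8 s, in which the tool goes at most 62.5 mm and 10.7 degrees, less where a joint would pass 70% of its speed; a pose out of reach is approached as far as the arm can. A call with a gripper value outside its range is refused whole. The fingers move at their own pace and stop on an object; "force" is the grip in N (left out, the last holds). Time passes only in rows, so rows that repeat a pose let the fingers close. It gives the time, the measured TCP pose, the force, the opening and the grip force at its end, in the units of the state.
- bot.get_obs(): the state, without advancing time (a new reading comes with each control period).
- bot.read_camera(name): name is "scene" or "top" or "wrist"; returns the picture (400x640x3 uint8, red, green, blue); there is no depth.
- bot.camera_model(name): a dict with "fx", "fy", "cx", "cy" (pixels), "view" (4x4, takes a point from world to camera coordinates). Camera axes: x right, y up, looking along -z (the intrinsics and any distortion apply to the point x, -y, -z); pixel columns grow to the right and rows downward; lengths in m; the calibration is good to about 2 mm. The wrist camera is an equidistant fisheye: a pixel r from the principal point sees the ray r / f radians off the axis. A picture is of the moment at which its call begins: read the wrist's pose just before it. camera_model takes no time and is no camera call; for the wrist camera it gives the pose at the moment of the call.
- bot.hand_in(): hands the job in; it is judged then, once.
Trained networks look in the newest picture that a camera, given by its name, has taken for a name from the list of things; names that differ only in an ending like _2 or _b are one class to them, and where a whole thing is asked for, a point or a joint stands for the part that bears it (a point fixed in the world has none). Each returns a list of dicts, best first, with "score" (0 to 1); they miss things now and then, are a little off and sometimes report something else, mostly with a low value. They report only what shows in the picture. A call takes as long as a camera call.
- bot.find_in(camera, query): "position" ([column, row] in pixels, amid what is visible of it).
- bot.outline_of(camera, query): "pixels" (400x640 bool, what is visible of it) and "position" ([column, row] in pixels, amid what is visible of it).
The state is a dict: "t": time; "q": joint angles; "joint_vel": joint speeds; "joint_torque": joint torques, N m; "eef_pos": TCP position; "tool_rot": TCP orientation; "contact_force": force on the tool from outside, world axes, zero at the start; "torque": the same for the moment, N m; "gripper_width": opening from 0.0 (shut) to 1.0 (fully open); "grasp_force": force on a finger pad.
Only numpy, scipy, OpenCV 4.12 (cv2) and the standard library are available. Lean on these libraries where they do the work, as an engineer would, in place of code of your own. Each camera call takes 0.05 s, during which the arm holds its last target. There are 200 camera calls.

## Task

The four little flip lids of the wooden condiment box have been left ajar. Set your closed fingertips on or just above the long bare end block, next to the hinge of the first lid, and run them lightly along the row in one stroke without lifting off, so that each lid in turn is pressed shut. Only touch: do not press hard, lift or shove the box, bend a lid further open, or disturb the things around it; then move clear.

Things in the scene. Friction and masses are not known exactly. Their poses are not given: they have to be found in the camera images.
- caddy: Low wooden box with four flip lids in a row, 236 long x 70 wide x 55 mm high, 0.9 kg, loose on the worktop. Origin: centre of its underside. x runs along the row, from the bare end block (x -118 to -78 mm) past lids 1 to 4 to the short end block (x 99 to 118 mm); z is up. Tops of end blocks and shut lids are level, 55 mm up. Any yaw.
- bare_end (a point): Middle of the top of the long bare end block, on the row's centre line, 55 mm above the worktop: a good place to set the fingertips down before the stroke.
- lid1 (a joint): Hinge angle of lid 1, counted from the bare end, rad: 0 shut, starts 0.5 to 0.9, stop at 1.3. Pale wooden plate, 40 mm along the row x 66 x 5 mm, dark dot near the free end. Hinge line across the box at box x = -77 mm, 52.5 mm up, at the lid's edge nearest the bare end; the free end points away from it and stands up. Light friction (0.008 N m) keeps it where left; no spring or catch.
- lid1_end (a point): Point of the box where the free end of lid 1 lies (top face, middle) when shut: on the centre line, at x = -36 mm of the box, 55 mm above the worktop; it does not move with the lid.
- lid2 (a joint): Hinge angle of lid 2, counted from the bare end, rad: 0 shut, starts 0.5 to 0.9, stop at 1.3. Pale wooden plate, 40 mm along the row x 66 x 5 mm, dark dot near the free end. Hinge line across the box at box x = -33 mm, 52.5 mm up, at the lid's edge nearest the bare end; the free end points away from it and stands up. Light friction (0.008 N m) keeps it where left; no spring or catch.
- lid2_end (a point): Point of the box where the free end of lid 2 lies (top face, middle) when shut: on the centre line, at x = 8 mm of the box, 55 mm above the worktop; it does not move with the lid.
- lid3 (a joint): Hinge angle of lid 3, counted from the bare end, rad: 0 shut, starts 0.5 to 0.9, stop at 1.3. Pale wooden plate, 40 mm along the row x 66 x 5 mm, dark dot near the free end. Hinge line across the box at box x = 11 mm, 52.5 mm up, at the lid's edge nearest the bare end; the free end points away from it and stands up. Light friction (0.008 N m) keeps it where left; no spring or catch.
- lid3_end (a point): Point of the box where the free end of lid 3 lies (top face, middle) when shut: on the centre line, at x = 52 mm of the box, 55 mm above the worktop; it does not move with the lid.
- lid4 (a joint): Hinge angle of lid 4, counted from the bare end, rad: 0 shut, starts 0.5 to 0.9, stop at 1.3. Pale wooden plate, 40 mm along the row x 66 x 5 mm, dark dot near the free end. Hinge line across the box at box x = 55 mm, 52.5 mm up, at the lid's edge nearest the bare end; the free end points away from it and stands up. Light friction (0.008 N m) keeps it where left; no spring or catch.
- lid4_end (a point): Point of the box where the free end of lid 4 lies (top face, middle) when shut: on the centre line, at x = 96 mm of the box, 55 mm above the worktop; it does not move with the lid.
- tin: Labelled food tin, 75 mm diameter, 58 mm high, beside the box; origin at its underside. Only a bystander: leave it alone.
- garlic: Garlic bulb, about 50 mm across and 51 mm high, beside the box; origin at its underside. Only a bystander: leave it alone.
- teaspoon: Teaspoon with red handle, 132 x 26 x 11 mm, lying beside the box; origin at its underside. Only a bystander: leave it alone.
- peg: Clothes peg, 15 x 72 x 12 mm, lying beside the box; origin at its underside. Only a bystander: leave it alone.
- mug: White mug, 84 x 113 x 88 mm, to the right of the work; origin at its underside. Only a bystander: leave it alone.
- tea_box: Red tea carton, 63 x 131 x 66 mm, to the left of the work; origin at its underside. Only a bystander: leave it alone.

How it is judged:
On the way, in this order (a step that is already met when the one before it is completed fails the run):
1. the fingertips are at the bare end block, within about 25 mm of its middle and close above or on it (horizontal distance between the grasp point and bare_end below 0.025 m and z of the grasp point in the frame of caddy below 0.095 m), for 0.1 s.
2. lid 1 is shut (under 0.12 rad) with the fingertips at that lid (value of joint lid1 below 0.12 rad and horizontal distance between the grasp point and lid1_end below 0.05 m), for 0.1 s.
3. lid 2 is shut (under 0.12 rad) with the fingertips at that lid (value of joint lid2 below 0.12 rad and horizontal distance between the grasp point and lid2_end below 0.05 m), for 0.1 s.
4. lid 3 is shut (under 0.12 rad) with the fingertips at that lid (value of joint lid3 below 0.12 rad and horizontal distance between the grasp point and lid3_end below 0.05 m), for 0.1 s.
5. lid 4 is shut (under 0.12 rad) with the fingertips at that lid (value of joint lid4 below 0.12 rad and horizontal distance between the grasp point and lid4_end below 0.05 m), for 0.1 s.
At the end, for the whole second after the job is handed in: All four lids are shut (each under 0.12 rad), the box stands at rest and level within 20 mm of where it started, and the six bystanders are within 20 mm of where they were (value of joint each of lid1, lid2, lid3, lid4 below 0.12 rad and linear speed of caddy below 0.01 m/s and distance of each of caddy, tin, garlic, teaspoon, peg, mug, tea_box from where it was at the start of the episode below 0.02 m and height (world z) of caddy below 0.01 m and angle between caddy's own z axis and vertical below 0.05 rad); the robot touches nothing.
It fails at once if fingertips lifted off the row (tool point more than 55 mm above the shut lids) between the first lid and the last (value of joint lid1 below 0.12 rad and value of joint lid4 above 0.3 rad and z of the grasp point in the frame of caddy above 0.11 m).
It fails at once if the box is pressed with more than 40 N (contact force between the fingers and caddy above 40 N).
It fails at once if the box is lifted (10 mm), tipped or shoved more than 20 mm (height (world z) of caddy above 0.01 m or angle between caddy's own z axis and vertical above 0.15 rad or distance of caddy from where it was at the start of the episode above 0.02 m).
It fails at once if a lid is forced further open (over 1.05 rad) (value of joint any of lid1, lid2, lid3, lid4 above 1.05 rad).
It fails at once if a bystander is moved more than 20 mm (distance of any of tin, garlic, teaspoon, peg, mug, tea_box from where it was at the start of the episode above 0.02 m).
It also fails if it takes over 38 s, if anything falls off the work surface, if the arm or the gripper's body presses on something with over 40 N, if the wrist force passes 120 N, or if a joint passes its speed limit or range.

## Working session

There is one attempt and no reset: what is moved stays moved. The work goes in short steps, Python scripts to look and compute and a tool call to move; the robot and the scene stay as the last step left them, time stands still between calls to the robot, and variables do not carry over. Pictures are saved under pics/ and viewed, at most 10 in all, crops included, and the job is handed in when it is done.

Besides the shell and the picture viewer there is one more tool, called after ">>>" by a JSON object that holds its "api" and its "payload", one argument or row to a line. drive_tool: Moves the arm, as the interface text tells. Its arguments: {"type":"object","properties":{"commands":{"type":"array","items":{"type":"object","properties":{"hand":{"type":"number"},"translation":{"type":"array","items":{"type":"number"}},"angular":{"type":"array","items":{"type":"number"}}}}},"force":{"type":"number"}},"required":["commands"]}

```bash
mkdir -p pics
cat > h.py <<'E'
import numpy as np, cv2
from station import bot
def ray(m,u,v):
    V=np.array(m["view"]);R=V[:3,:3];c=-R.T@V[:3,3]
    d=R.T@np.array([(u-m["cx"])/m["fx"],-(v-m["cy"])/m["fy"],-1.]);return c,d/np.linalg.norm(d)
def onz(m,u,v,z):
    c,d=ray(m,u,v);return c+d*(z-c[2])/d[2]
def proj(m,p):
    V=np.array(m["view"]);q=V[:3,:3]@np.array(p)+V[:3,3]
    return np.array([m["cx"]+m["fx"]*q[0]/-q[2],m["cy"]-m["fy"]*q[1]/-q[2]])
E
python3 - <<'E'
from h import *
o=bot.get_obs();print({k:np.round(o[k],3) for k in("t","eef_pos","tool_rot","contact_force","gripper_width")})
for c in("top","scene"):
    cv2.imwrite(f"pics/{c}0.png",bot.read_camera(c)[:,:,::-1])
    m=bot.camera_model(c);print(c,m)
    for n in("caddy","bare_end","lid1","lid4","lid1_end","lid4_end","tin","garlic"):
        print(n,[(np.round(r["position"]),round(r["score"],2),np.round(onz(m,*r["position"],.055),3)) for r in bot.find_in(c,n)[:4]])
E
```

```text
{'t': np.float64(0.0), 'eef_pos': array([ 0.167, -0.653,  0.249]), 'tool_rot': array([-0.001,  0.992,  0.125, -0.   ]), 'contact_force': array([-0.405, -0.488, -0.627]), 'gripper_width': np.float64(0.998)}
top {'fx': 497.26106486829775, 'fy': 497.26106486829775, 'cx': 322.3767664266582, 'cy': 197.98274481980192, 'view': array([[ 0.01308303, -0.9999013 , -0.00512038,  0.01633416],
       [ 0.99763037,  0.01270705,  0.06761794, -0.5794609 ],
       [-0.0675462 , -0.00599289,  0.99769815, -1.54157125],
       [ 0.        ,  0.        ,  0.        ,  1.        ]])}
caddy [(array([337., 204.]), 0.86, array([ 0.56 , -0.022,  0.055]))]
bare_end [(array([333., 204.]), 0.97, array([ 0.56 , -0.008,  0.055]))]
lid1 [(array([327., 214.]), 0.69, array([0.528, 0.009, 0.055])), (array([333., 199.]), 0.61, array([ 0.573, -0.008,  0.055])), (array([324., 225.]), 0.58, array([0.493, 0.018, 0.055])), (array([340., 183.]), 0.53, array([ 0.623, -0.028,  0.055]))]
lid4 [(array([327., 214.]), 0.69, array([0.528, 0.009, 0.055])), (array([333., 199.]), 0.61, array([ 0.573, -0.008,  0.055])), (array([324., 22
[... 666 characters left out ...]
08195, 'view': array([[ 0.48229891, -0.87596249,  0.0088026 , -0.28024747],
       [ 0.34450303,  0.19890073,  0.9174727 , -0.26523417],
       [-0.80542251, -0.43946356,  0.39770133, -1.29384343],
       [ 0.        ,  0.        ,  0.        ,  1.        ]])}
caddy [(array([303., 212.]), 0.67, array([ 0.486, -0.036,  0.055]))]
bare_end [(array([305., 209.]), 0.56, array([ 0.507, -0.032,  0.055]))]
lid1 []
lid4 []
lid1_end [(array([305., 212.]), 0.96, array([ 0.487, -0.042,  0.055])), (array([411., 233.]), 0.27, array([ 0.52 , -0.413,  0.055]))]
lid4_end [(array([303., 209.]), 0.81, array([ 0.505, -0.027,  0.055]))]
tin [(array([337., 217.]), 0.78, array([ 0.505, -0.158,  0.055]))]
garlic []
```

View pics/top0.png

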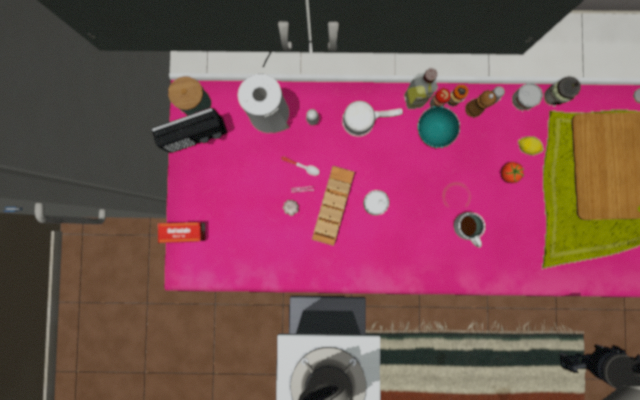

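View pics/scene0.png

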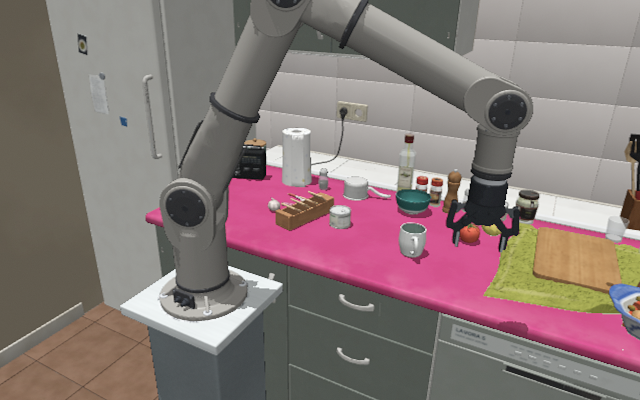

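The caddy lies from about (342,170) to (325,242) in the top view, with the tin at (376,202) and the garlic at (291,208). I'll enlarge both views to tell which end is the bare block.

Run:
```python
from h import *
a=cv2.imread("pics/top0.png")[155:255,275:395];b=cv2.imread("pics/scene0.png")[180:240,260:360]
a=cv2.resize(a,(480,400),interpolation=cv2.INTER_CUBIC);a=cv2.resize(a,(400,333));
b=cv2.resize(b,(400,240),interpolation=cv2.INTER_CUBIC)
b=cv2.copyMakeBorder(b,0,93,0,0,cv2.BORDER_CONSTANT)
cv2.imwrite("pics/z.png",np.hstack([a,b]))
r=bot.outline_of("top","caddy")[0];p=r["pixels"].astype(np.uint8)
m=bot.camera_model("top")
ys,xs=np.nonzero(p);pts=np.array([onz(m,x,y,.055)[:2] for x,y in zip(xs,ys)],np.float32)
print(r["score"],p.sum(),cv2.minAreaRect(pts),cv2.boxPoints(cv2.minAreaRect(pts)))
```

```text
0.77 1690 ((0.5557246804237366, -0.007991328835487366), (0.07069294154644012, 0.23470713198184967), 75.52501678466797) [[ 0.4332612  -0.01288242]
 [ 0.66051793 -0.07154917]
 [ 0.6781882  -0.00310024]
 [ 0.45093143  0.05556651]]
```

View pics/z.png

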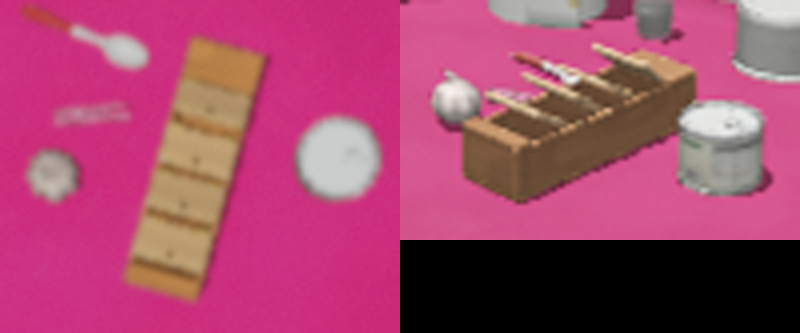

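The bare block is the far end, at the top of the crop. The lids hinge there and rise towards the robot, and the row runs along about (-0.968, +0.250). I'll move above it with closed fingers and measure again with the wrist camera.

>>> {"api": "drive_tool", "payload": {
  "commands": [
    {"hand": 0, "translation": [40, 50, 20], "angular": [0, 0, -0.1]},
    {"hand": 0, "translation": [75, 100, 40], "angular": [0, 0, -0.2]},
    {"hand": 0, "translation": [110, 150, 50], "angular": [0, 0, -0.3]},
    {"hand": 0, "translation": [145, 200, 50], "angular": [0, 0, -0.4]},
    {"hand": 0, "translation": [180, 245, 50], "angular": [0, 0, -0.5]},
    {"hand": 0, "translation": [215, 290, 50], "angular": [0, 0, -0.505]},
    {"hand": 0, "translation": [250, 335, 50], "angular": [0, 0, -0.505]},
    {"hand": 0, "translation": [285, 380, 50], "angular": [0, 0, -0.505]},
    {"hand": 0, "translation": [320, 425, 50], "angular": [0, 0, -0.505]},
    {"hand": 0, "translation": [355, 470, 50], "angular": [0, 0, -0.505]},
    {"hand": 0, "translation": [390, 515, 50], "angular": [0, 0, -0.505]},
    {"hand": 0, "translation": [420, 560, 50], "angular": [0, 0, -0.505]}
  ]
}}

```text
t: 2.45
eef_pos: [0.5886, -0.0924, 0.3002]
tool_rot: [0.0, 0.992, -0.127, 0.0]
contact_force: [0.2, -0.1, 0.3]
gripper_width: 0.004
grasp_force: 0.0
```

>>> {"api": "drive_tool", "payload": {
  "commands": [
    {"hand": 0, "translation": [25, 30, 0], "angular": [0, 0, 0]},
    {"hand": 0, "translation": [50, 60, 0], "angular": [0, 0, 0]},
    {"hand": 0, "translation": [62, 62, 0], "angular": [0, 0, 0]},
    {"hand": 0, "translation": [62, 62, 0], "angular": [0, 0, 0]},
    {"hand": 0, "translation": [62, 62, 0], "angular": [0, 0, 0]},
    {"hand": 0, "translation": [62, 62, 0], "angular": [0, 0, 0]}
  ]
}}

```text
t: 3.2
eef_pos: [0.649, -0.0332, 0.3002]
tool_rot: [0.0, 0.992, -0.128, -0.0]
contact_force: [0.7, -0.2, -1.1]
gripper_width: -0.003
grasp_force: 0.0
```

Run:
```python
from h import *
o=bot.get_obs();print({k:np.round(o[k],3) for k in("t","q","eef_pos","tool_rot","contact_force","gripper_width")})
m=bot.camera_model("wrist")
cv2.imwrite("pics/w1.png",bot.read_camera("wrist")[:,:,::-1]);print(m)
np.savez("w1.npz",**m)
for n in("caddy","tin","garlic"):
    print(n,[(np.round(r["position"]),round(r["score"],2)) for r in bot.find_in("wrist",n)[:4]])
def pw(p):
    V=m["view"];q=V[:3,:3]@np.array(p)+V[:3,3];x,y,z=q[0],-q[1],-q[2]
    r=np.hypot(x,y);t=np.arctan2(r,z);return np.round([m["cx"]+m["fx"]*t*x/r,m["cy"]+m["fy"]*t*y/r],1)
c=np.array([.5557,-.008,.055]);d=np.array([-.968,.25,0]);n=np.array([.25,.968,0])
im=cv2.imread("pics/w1.png")
for a in(-.118,-.078,.099,.118):
  for b in(-.035,.035):
    u=pw(c+a*d+b*n);print(a,b,u);cv2.circle(im,tuple(int(i) for i in u),3,(255,0,0),1)
cv2.imwrite("pics/w1m.png",im)
```

```text
{'t': np.float64(3.2), 'q': array([ 0.143,  0.411, -0.259,  1.547,  0.111,  1.198, -1.963]), 'eef_pos': array([ 0.649, -0.033,  0.3  ]), 'tool_rot': array([ 0.   ,  0.992, -0.128, -0.   ]), 'contact_force': array([ 0.744, -0.189, -1.096]), 'gripper_width': np.float64(-0.003)}
{'fx': 309.70691628693146, 'fy': 309.70691628693146, 'cx': 318.43970909926105, 'cy': 196.2478683808983, 'view': array([[-0.25283769, -0.96750806, -0.00112333,  0.1320487 ],
       [ 0.91991209, -0.24003949, -0.31006902, -0.54884018],
       [ 0.29972463, -0.0794305 ,  0.95071339, -0.62509051],
       [ 0.        ,  0.        ,  0.        ,  1.        ]])}
caddy [(array([316., 193.]), 0.64), (array([412., 202.]), 0.3)]
tin [(array([409., 198.]), 0.83), (array([319., 188.]), 0.7)]
garlic [(array([233., 252.]), 0.83)]
-0.118 -0.035 [346.6 146.9]
-0.118 0.035 [288.5 147.1]
-0.078 -0.035 [345.9 178.9]
-0.078 0.035 [289.3 179. ]
0.099 -0.035 [342.  296.6]
0.099 0.035 [294.2 296.7]
0.118 -0.035 [341.6 306.6]
0.118 0.035 [294.7 306.6]
```

View pics/w1m.png

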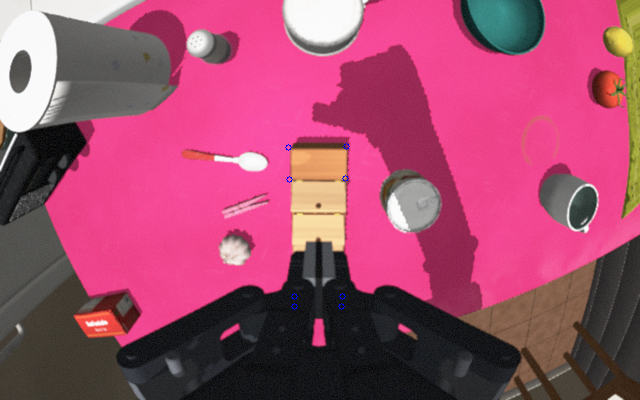

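The prediction at z = 0.055 fits the wrist view within 2 px (block corners near (291,145), (348,147), (346,181) and (290,180)). That confirms both the pose and the height. Next I descend over the bare block.

>>> {"api": "drive_tool", "payload": {
  "commands": [
    {"hand": 0, "translation": [3, -1, -45], "angular": [0, 0, 0]},
    {"hand": 0, "translation": [3, -1, -90], "angular": [0, 0, 0]},
    {"hand": 0, "translation": [3, -1, -135], "angular": [0, 0, 0]},
    {"hand": 0, "translation": [3, -1, -175], "angular": [0, 0, 0]},
    {"hand": 0, "translation": [3, -1, -200], "angular": [0, 0, 0]},
    {"hand": 0, "translation": [3, -1, -212], "angular": [0, 0, 0]},
    {"hand": 0, "translation": [3, -1, -216], "angular": [0, 0, 0]},
    {"hand": 0, "translation": [3, -1, -216], "angular": [0, 0, 0]}
  ]
}}

```text
t: 4.4
eef_pos: [0.6531, -0.0329, 0.0849]
tool_rot: [-0.0, 0.992, -0.127, 0.001]
contact_force: [0.2, 0.7, 0.4]
gripper_width: 0.003
grasp_force: 0.0
```

>>> {"api": "drive_tool", "payload": {
  "commands": [
    {"hand": 0, "translation": [0, 0, -1], "angular": [0, 0, 0]},
    {"hand": 0, "translation": [0, 0, -2], "angular": [0, 0, 0]},
    {"hand": 0, "translation": [0, 0, -3], "angular": [0, 0, 0]},
    {"hand": 0, "translation": [0, 0, -4], "angular": [0, 0, 0]},
    {"hand": 0, "translation": [0, 0, -5], "angular": [0, 0, 0]},
    {"hand": 0, "translation": [0, 0, -6], "angular": [0, 0, 0]},
    {"hand": 0, "translation": [0, 0, -6], "angular": [0, 0, 0]}
  ]
}}

```text
t: 5.28
eef_pos: [0.6525, -0.0329, 0.0779]
tool_rot: [0.0, 0.992, -0.127, -0.0]
contact_force: [0.0, 0.9, 1.0]
gripper_width: 0.002
grasp_force: 0.0
```

>>> {"api": "drive_tool", "payload": {
  "commands": [
    {"hand": 0, "translation": [0, 0, -0.5], "angular": [0, 0, 0]},
    {"hand": 0, "translation": [0, 0, -1], "angular": [0, 0, 0]},
    {"hand": 0, "translation": [0, 0, -1.5], "angular": [0, 0, 0]},
    {"hand": 0, "translation": [0, 0, -2], "angular": [0, 0, 0]},
    {"hand": 0, "translation": [0, 0, -2], "angular": [0, 0, 0]}
  ]
}}

```text
t: 5.9
eef_pos: [0.6525, -0.0329, 0.076]
tool_rot: [0.0, 0.992, -0.127, -0.0]
contact_force: [-0.1, 0.3, 1.4]
gripper_width: -0.004
grasp_force: 0.0
```

>>> {"api": "drive_tool", "payload": {
  "commands": [
    {"hand": 0, "translation": [0, 0, -0.5], "angular": [0, 0, 0]},
    {"hand": 0, "translation": [0, 0, -1], "angular": [0, 0, 0]},
    {"hand": 0, "translation": [0, 0, -1], "angular": [0, 0, 0]}
  ]
}}

```text
t: 6.28
eef_pos: [0.6525, -0.0329, 0.075]
tool_rot: [0.0, 0.992, -0.127, -0.0]
contact_force: [0.4, -0.3, -0.0]
gripper_width: -0.001
grasp_force: 0.0
```

The fingertips are about 1 mm above the block, which suits the stroke.

>>> {"api": "drive_tool", "payload": {
  "commands": [
    {"hand": 0, "translation": [-7.7, 2, 0], "angular": [0, 0, 0]},
    {"hand": 0, "translation": [-15.5, 4, 0], "angular": [0, 0, 0]},
    {"hand": 0, "translation": [-21.3, 5.5, 0], "angular": [0, 0, 0]},
    {"hand": 0, "translation": [-27.1, 7, 0], "angular": [0, 0, 0]},
    {"hand": 0, "translation": [-33, 8.5, 0], "angular": [0, 0, 0]},
    {"hand": 0, "translation": [-38.7, 10, 0], "angular": [0, 0, 0]},
    {"hand": 0, "translation": [-44.5, 11.5, 0], "angular": [0, 0, 0]},
    {"hand": 0, "translation": [-50.3, 13, 0], "angular": [0, 0, 0]},
    {"hand": 0, "translation": [-56, 14.5, 0], "angular": [0, 0, 0]},
    {"hand": 0, "translation": [-62, 16, 0], "angular": [0, 0, 0]},
    {"hand": 0, "translation": [-62, 16, 0], "angular": [0, 0, 0]}
  ]
}}

```text
t: 7.65
eef_pos: [0.5901, -0.0168, 0.0751]
tool_rot: [0.0, 0.992, -0.127, -0.0]
contact_force: [-0.2, 0.4, 0.0]
gripper_width: 0.0
grasp_force: 0.0
```

Run:
```python
from h import *
a=bot.read_camera("scene")[150:250,220:380,::-1];b=bot.read_camera("wrist")[60:310,150:470,::-1]
cv2.imwrite("pics/s2.png",np.hstack([cv2.resize(a,(400,312),interpolation=2),cv2.resize(b,(400,312))]))
```

```text
(no output)
```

View pics/s2.png

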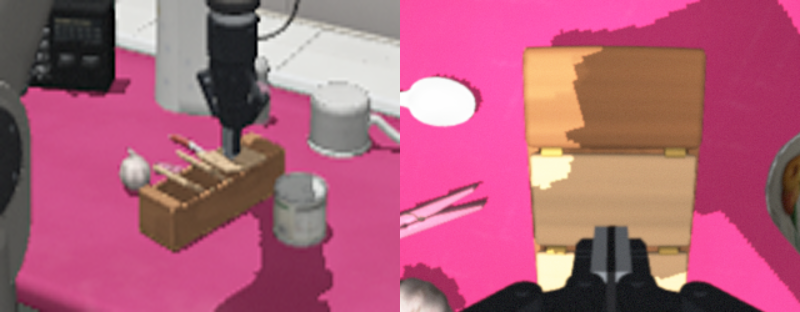

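Lid 1 lies flat, the box has not moved, and the fingers are centred on the row (at about (610,260) in the wrist half). I'll continue the stroke.

>>> {"api": "drive_tool", "payload": {
  "commands": [
    {"hand": 0, "translation": [-6, 1.5, 0], "angular": [0, 0, 0]},
    {"hand": 0, "translation": [-12, 3, 0], "angular": [0, 0, 0]},
    {"hand": 0, "translation": [-18, 4.5, 0], "angular": [0, 0, 0]},
    {"hand": 0, "translation": [-24, 6, 0], "angular": [0, 0, 0]},
    {"hand": 0, "translation": [-30, 7.5, 0], "angular": [0, 0, 0]},
    {"hand": 0, "translation": [-36, 9.2, 0], "angular": [0, 0, 0]},
    {"hand": 0, "translation": [-42, 10.7, 0], "angular": [0, 0, 0]},
    {"hand": 0, "translation": [-48, 12.3, 0], "angular": [0, 0, 0]},
    {"hand": 0, "translation": [-54, 13.8, 0], "angular": [0, 0, 0]},
    {"hand": 0, "translation": [-60, 15.4, 0], "angular": [0, 0, 0]},
    {"hand": 0, "translation": [-66, 17, 0], "angular": [0, 0, 0]},
    {"hand": 0, "translation": [-72, 18.5, 0], "angular": [0, 0, 0]}
  ]
}}

```text
t: 9.25
eef_pos: [0.518, 0.0017, 0.0749]
tool_rot: [0.0, 0.992, -0.127, -0.0]
contact_force: [-0.7, -0.3, 0.4]
gripper_width: -0.001
grasp_force: 0.1
```

>>> {"api": "drive_tool", "payload": {
  "commands": [
    {"hand": 0, "translation": [-6, 1.5, 0], "angular": [0, 0, 0]},
    {"hand": 0, "translation": [-12, 3, 0], "angular": [0, 0, 0]},
    {"hand": 0, "translation": [-18, 4.5, 0], "angular": [0, 0, 0]},
    {"hand": 0, "translation": [-24, 6, 0], "angular": [0, 0, 0]},
    {"hand": 0, "translation": [-30, 7.5, 0], "angular": [0, 0, 0]},
    {"hand": 0, "translation": [-36, 9.2, 0], "angular": [0, 0, 0]},
    {"hand": 0, "translation": [-42, 10.7, 0], "angular": [0, 0, 0]},
    {"hand": 0, "translation": [-48, 12.3, 0], "angular": [0, 0, 0]},
    {"hand": 0, "translation": [-54, 13.8, 0], "angular": [0, 0, 0]},
    {"hand": 0, "translation": [-60, 15.4, 0], "angular": [0, 0, 0]},
    {"hand": 0, "translation": [-64, 16.5, 0], "angular": [0, 0, 0]},
    {"hand": 0, "translation": [-64, 16.5, 0], "angular": [0, 0, 0]}
  ]
}}

```text
t: 10.75
eef_pos: [0.4542, 0.0182, 0.075]
tool_rot: [0.0, 0.992, -0.127, -0.0]
contact_force: [-0.0, 0.5, 0.2]
gripper_width: 0.001
grasp_force: 0.0
```

Run:
```python
from h import *
a=bot.read_camera("scene")[150:250,220:380,::-1];b=bot.read_camera("wrist")[60:310,150:470,::-1]
cv2.imwrite("pics/s3.png",np.hstack([cv2.resize(a,(400,312),interpolation=2),cv2.resize(b,(400,312))]))
```

```text
(no output)
```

View pics/s3.png

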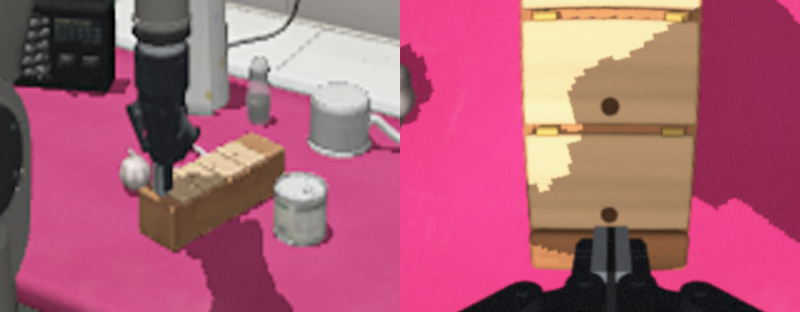

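All four lids lie flat: the dots at (610,105) and (610,215) mark lids 3 and 4, and the fingers are over the short end block. I'll lift clear.

>>> {"api": "drive_tool", "payload": {
  "commands": [
    {"hand": 0, "translation": [0, 0, 15], "angular": [0, 0, 0]},
    {"hand": 0, "translation": [0, 0, 45], "angular": [0, 0, 0]},
    {"hand": 0, "translation": [0, 0, 85], "angular": [0, 0, 0]},
    {"hand": 0, "translation": [0, 0, 125], "angular": [0, 0, 0]},
    {"hand": 0, "translation": [20, -10, 165], "angular": [0, 0, 0]},
    {"hand": 0, "translation": [40, -50, 190], "angular": [0, 0, 0]},
    {"hand": 0, "translation": [50, -100, 200], "angular": [0, 0, 0]},
    {"hand": 0, "translation": [50, -150, 200], "angular": [0, 0, 0]},
    {"hand": 0, "translation": [50, -200, 200], "angular": [0, 0, 0]},
    {"hand": 0, "translation": [50, -220, 200], "angular": [0, 0, 0]},
    {"hand": 0, "translation": [50, -220, 200], "angular": [0, 0, 0]}
  ]
}}

```text
t: 12.22
eef_pos: [0.5041, -0.2035, 0.2758]
tool_rot: [0.0, 0.992, -0.128, 0.0]
contact_force: [0.8, 0.5, 0.6]
gripper_width: 0.004
grasp_force: 0.0
```

Run:
```python
from h import *
a=bot.read_camera("scene")[150:250,220:380,::-1];b=bot.read_camera("top")[155:255,275:395,::-1]
cv2.imwrite("pics/s4.png",np.hstack([cv2.resize(a,(400,312),interpolation=2),cv2.resize(b,(374,312),interpolation=2)]))
```

```text
(no output)
```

View pics/s4.png

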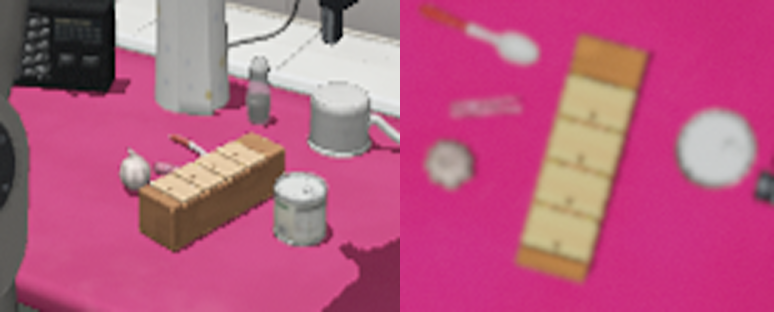

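Both views show all four lids flat, and the box, tin, garlic, spoon and peg unmoved.

```bash
python3 -c "
from station import bot
print(bot.hand_in())"
```

```text
the job is handed in; nothing more can be done
None
```

I closed all four lids in one light stroke, moved the arm clear and handed the job in at about 12 s; the last pictures show the lids flat and the box and things beside it unmoved, but hand-in returned no verdict.

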